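Finish the slat tower and offer up the ball dish, turned a quarter

ROBOT

A 6-joint arm with a two-finger parallel gripper is mounted at the origin on the work surface. World frame = base frame: x ahead of the robot, y to its left, z up, the work surface at z = 0. Lengths are in m, angles in rad, forces in N, time in s.
With the tool pointing down it reaches from about 0.3 to 0.875 m from the base axis. Payload 6.4 kg.
Tool frame: the origin (TCP) lies at the very end of the fingers, on their centre line; the grasp point (between the pads) lies 19 mm behind it; z points along the fingers, y is the line along which they close (so a half turn about z gives the same grasp; the last joint's range is limited). The gripper opens to 85 mm and grips with 20 to 120 N. Pads are 22 mm wide; open, the fingers measure 114 mm over their backs; the gripper's body (76 mm by 85 mm) begins 54 mm behind the grasp point. The pads swing forward as they close: fully open they stand 13 mm farther back than shut.
Start: joints at [-1.527, 0.181, 1.607, -0, 1.354, -0.206], TCP at [0.142, -0.557, 0.231] pointing down, gripper open.
Joint ranges: [-2.99, 2.99], [-0.89, 2.07], [0.3, 2.58], [-1.14, 4.28], [0, 2.63], [-3.12, 3.12]. Speed limits (rad/s): [2.57, 2.57, 3.01, 3.14, 3.14, 3.14].

INTERFACE

Orientations are given as a unit quaternion [w, x, y, z].
In Python, from bench import ctrl gives the robot as it stands.
- The arm moves only by the tool jog_arm, never from a script. Its argument "series" is a list that holds one entry, the list of rows, each a list of 7 numbers: the shift along the tool's x, y, z in mm, then the turn, a rotation vector about the tool's x, y, z in rad, then the finger opening in mm, from 0 to 85.4. In form: [[[tx, ty, tz, rx, ry, rz, gripper], ...]]. A call has exactly 10 rows; each row shifts and turns the commanded pose from where the row before left it, along the tool's axes as they then stand; what a row does not reach is not made up. A row lasts 1/10 s, in which the tool goes at most 50 mm and 8.59 degrees, less where a joint would pass 70% of its speed; a pose out of reach is approached as far as the arm can. A call with a gripper value outside its range is refused whole. The fingers move at their own pace and stop on an object; the grip force is fixed at half the most. Time passes only in rows, so rows that do not move let the fingers close, or fill a call up. It gives the time, the measured TCP pose, the force, the opening and the grip force at its end, in the units of the state.
- ctrl.get_obs(): the state, without advancing time (a new reading comes with each control period).
- ctrl.camera(name): name is "side" or "top" or "wrist"; returns a dict with "frame" (384x512x3 uint8, blue, green, red), "z_map" (384x512 float32, m along the optical axis (not along the pixel's ray), 0 where there is no reading), "fx", "fy", "cx", "cy" (pixels), "xyz" and "rotation" of the camera in the world. Camera axes: x right, y down, z forward; pixel columns grow to the right and rows downward; lengths in m; the calibration is good to about 2 mm. A picture is of the moment at which its call begins.
- ctrl.hand_in(): hands the job in; it is judged then, once.
The state is a dict: "time_s": time; "q": joint angles; "dq": joint speeds; "joint_efforts": joint torques, N m; "eef_pos": TCP position; "eef_rot": TCP orientation; "wrist_force": force on the tool from outside, world axes, zero at the start; "torque": the same for the moment, N m; "opening": opening from 0.0 (shut) to 1.0 (fully open); "grasp_force": force on a finger pad.
Only numpy, scipy, OpenCV 4.12 (cv2) and the standard library are available. Lean on these libraries where they do the work, as an engineer would, in place of code of your own. Each camera call takes 0.05 s, during which the arm holds its last target. There are 200 camera calls.

TASK

First finish the little slat tower: lay the two loose slats flat across its upper pair, each straight above one slat of the bottom pair, ends flush. Then lift the hoop-handled dish straight up by its handle, carry it level over the middle of the tower and turn it a quarter turn in the air, so that the handle runs along the two slats you just laid, with the loose ball staying in the middle of the dish all the while. Finish still holding the dish there, level and still, a few centimetres above the slats and not resting on them; leave the near jar, the cup, the loose cap beside the tower and the spoon where they are.

Things in the scene. Friction and masses are not known exactly. Their poses are not given: they have to be found in the camera images.
- rack: fixed pale wood slat tower, 160 x 160 mm, top at z 30 mm: a bottom pair of slats along its x (centred at y +52 and -52 mm), an upper pair across them along its y (at x +52, -52). Each slat 160 x 24 x 15 mm. Origin on the surface under its middle. Third-layer slats belong along x, centres at x 0, y +52 and -52, z 37.5 mm in its frame, tops at 45 mm
- slat_a: loose pale wooden slat, 160 x 24 x 15 mm (about 40 g), lying flat on the surface to the robot's left; origin at its centre, x along its length, z up
- slat_b: second loose slat, same as slat_a, lying about 100 mm further left; origin at its centre, x along its length, z up
- dish: round shallow white dish, 156 mm across, with a steel hoop handle over it, 0.22 kg, on the surface at the right. Origin at the centre of its underside, z up; x along the handle bar. Inside a shallow cone, lowest in the middle (6 mm up), rising at 0.16 rad to a rim 19 mm up. Foot 90 mm wide. Starts with its handle along the tower's y axis (its upper pair) within 0.15 rad
- dish_bar (a point): middle of the handle's straight steel bar, 105 mm above the dish's underside, straight over the dish's middle. The bar runs along the dish's x axis: 142 mm long, 12 mm wide (y), 14 mm high; the posts under its ends stand 68 mm either side of this point
- ball: loose wooden ball (a carafe stopper), 36 mm diameter, about 20 g, lying in the middle of the dish; origin at its centre. It rolls off the middle if the dish tips by more than about 0.15 rad or is jerked at more than about 1.5 m/s2
- jar_1: amber glass jar with steel twist cap, 72 mm wide, 110 mm tall, standing nearer than the other jars; origin under its middle (bystander)
- cup: blue enamel measuring cup with a side handle, 76 mm wide, 70 mm tall; origin under its middle (bystander)
- cap_1: loose steel twist cap lying flat, 68 mm wide, 15 mm high; origin under its middle (bystander)
- spoon: spoon, 170 mm long, lying flat near the far edge; origin under its middle (bystander)
Mind the look-alikes: they are no part of the job. Leave any pink or yellow look-alike of the slat_a alone.

How it is judged:
By the outcome, as a careful person would: the job done as asked, in the order asked, and still so for the second after the job is handed in, while the arm keeps its last pose, push and grip.
It also fails if it takes over 64 s, if anything falls off the work surface, if the arm or the gripper's body presses on something with over 40 N, if the wrist force passes 120 N, or if a joint passes its speed limit or range.

## Working session

There is one attempt and no reset: what is moved stays moved. The work goes in short steps, Python scripts to look and compute and a tool call to move; the robot and the scene stay as the last step left them, time stands still between calls to the robot, and variables do not carry over. Pictures are saved under pics/ and viewed, at most 10 in all, crops included, and the job is handed in when it is done.

Besides the shell and the picture viewer there is one more tool, called by a JSON object that holds its "method" and its "body", one argument or row to a line. jog_arm: Moves the arm, as the interface text tells. Its arguments: {"type":"object","properties":{"series":{"type":"array"}},"required":["series"]}

```bash
mkdir -p pics; ls
cat > h.py <<'E'
import numpy as np, cv2
from bench import ctrl
from scipy.spatial.transform import Rotation as R
def cam(n):
    c=ctrl.camera(n); c['R']=np.array(c['rotation']); 
    if c['R'].size==4: c['R']=R.from_quat(c['R'],scalar_first=True).as_matrix()
    return c
def cloud(c):
    h,w=c['z_map'].shape; u,v=np.meshgrid(np.arange(w),np.arange(h)); z=c['z_map']
    p=np.stack([(u-c['cx'])/c['fx']*z,(v-c['cy'])/c['fy']*z,z],-1)
    return p@c['R'].T+np.array(c['xyz'])
E
python3 - <<'E'
from h import *
o=ctrl.get_obs(); print({k:np.round(v,3) for k,v in o.items()})
ims=[]
for n in ("top","side"):
    c=cam(n); print(n,c['fx'],c['fy'],c['cx'],c['cy'],np.round(c['xyz'],3),np.round(c['R'],3).tolist())
    np.savez(n+'0.npz',**{k:np.array(v) for k,v in c.items()})
    cv2.imwrite(f'pics/{n}0.png',cv2.resize(c['frame'],(768,576)))
E
```

```text
pics
{'time_s': np.float64(0.0), 'q': array([-1.527,  0.182,  1.608,  0.   ,  1.354, -0.206]), 'dq': array([-0.   , -0.001,  0.   ,  0.   , -0.001,  0.001]), 'joint_efforts': array([-0.0000e+00, -4.4487e+01, -3.5133e+01, -0.0000e+00,  9.0000e-03,
        0.0000e+00]), 'eef_pos': array([ 0.142, -0.557,  0.23 ]), 'eef_rot': array([-0.001,  0.992,  0.125,  0.   ]), 'wrist_force': array([-0.385, -0.763,  0.413]), 'torque': array([-0.007,  0.001, -0.015]), 'grasp_force': np.float64(0.0), 'opening': np.float64(1.001)}
top 359.788490944738 359.788490944738 260.42117152724126 185.54849796386588 [0.462 0.101 1.017] [[-0.008, -0.999, 0.033], [-1.0, 0.007, -0.002], [0.002, -0.033, -0.999]]
side 380.2279948541718 380.2279948541718 258.89544469047553 190.3620874154282 [ 0.344 -0.607  0.804] [[0.976, -0.156, 0.151], [-0.217, -0.694, 0.687], [-0.002, -0.703, -0.711]]
```

View pics/top0.png

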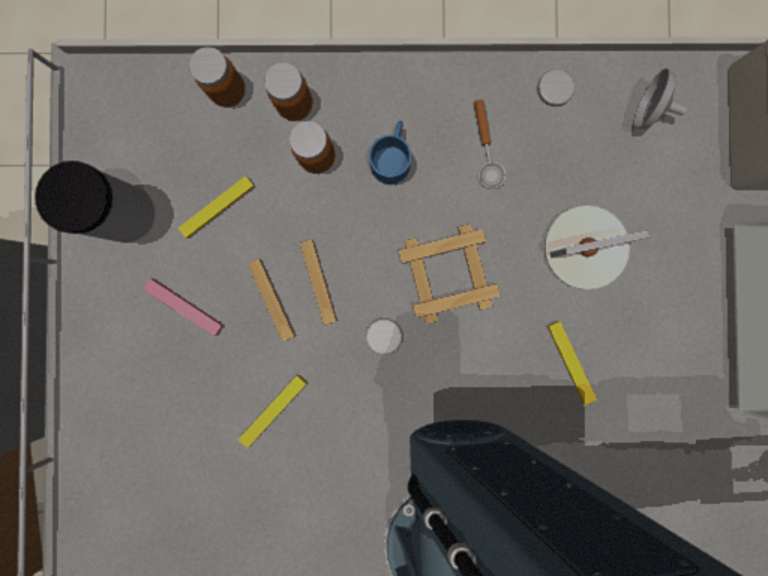

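View pics/side0.png

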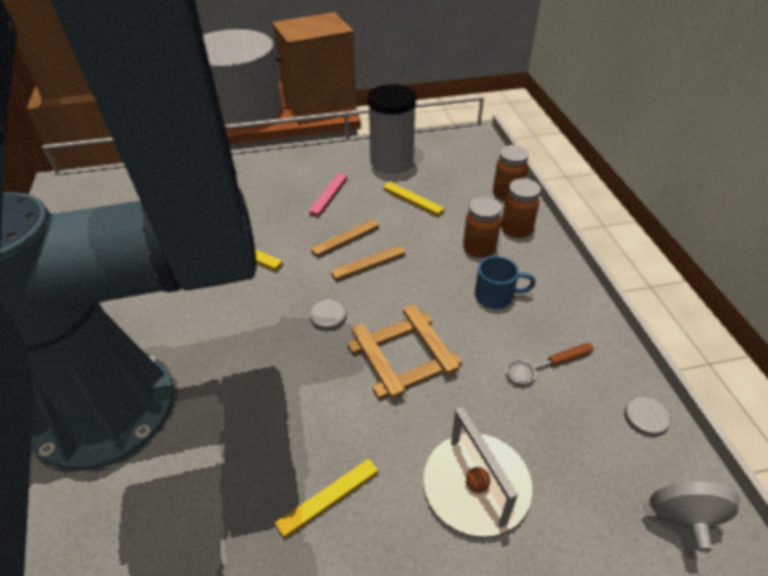

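The top view (768 px scale) shows the tower at (450,273), the loose slats at (318,282) and (271,300), the dish at (588,247) with its handle roughly along world y, and the near cap at (384,336). In the side view the tower is at (405,350) and the dish at (478,480).

```bash
cat >> h.py <<'E'
def onplane(c,uv,z):
    uv=np.atleast_2d(uv).astype(float)
    d=np.c_[(uv[:,0]-c['cx'])/c['fx'],(uv[:,1]-c['cy'])/c['fy'],np.ones(len(uv))]@c['R'].T
    o=np.array(c['xyz']); return o+d*((z-o[2])/d[:,2])[:,None]
def wood(c):
    h=cv2.cvtColor(c['frame'],cv2.COLOR_BGR2HSV)
    return ((h[...,0]>8)&(h[...,0]<22)&(h[...,1]>80)&(h[...,2]>110)).astype(np.uint8)
def blobs(m,a=60):
    n,l,s,ce=cv2.connectedComponentsWithStats(m)
    return [(l==i) for i in range(1,n) if s[i,4]>a]
def rect(P):  # xy points -> centre, long-axis angle, size (mm)
    (c,s,a)=cv2.minAreaRect((P[:,:2]*1000).astype(np.float32))
    q=P[:,:2]-P[:,:2].mean(0); w,V=np.linalg.eigh(q.T@q); ax=V[:,1]*np.sign(V[0,1])
    return np.round(c,1),np.round(P[:,:2].mean(0)*1000,1),round(float(np.arctan2(ax[1],ax[0])),3),np.round(s,1)
E
python3 - <<'E'
from h import *
for n in ("top","side"):
    c=dict(np.load(n+'0.npz')); C=cloud(c); m=wood(c)
    print(n)
    for b in blobs(m):
        v,u=np.nonzero(b); z=C[b][:,2]; k=np.median(z)
        print('px',u.mean().round(1),v.mean().round(1),len(u),'z pct',np.round(np.percentile(z,[5,25,50,75,95])*1000,1))
        if len(u)<1400: print('  rect@15',rect(onplane(c,np.c_[u,v],.015)))
        t=b&(C[...,2]>.0235)
        for bb in blobs(t.astype(np.uint8),40):
            v,u=np.nonzero(bb); print('  upper@30',len(u),rect(onplane(c,np.c_[u,v],.03)))
    # dish: bar by depth height, plate by white
    X=C; r=(X[...,0]>.3)&(X[...,0]<.75)&(X[...,1]<-.1)&(X[...,1]>-.5)
    bar=r&(X[...,2]>.085)&(X[...,2]<.125)
    for b in blobs(bar.astype(np.uint8),30):
        v,u=np.nonzero(b); print(' bar',len(u),np.round(np.percentile(X[b][:,2],[10,50,90]),4),rect(onplane(c,np.c_[u,v],.112)), rect(X[b]))
    h=cv2.cvtColor(c['frame'],cv2.COLOR_BGR2HSV)
    pl=r&(X[...,2]>.008)&(X[...,2]<.03)&(h[...,2]>150)
    for b in blobs(pl.astype(np.uint8),500):
        cn=max(cv2.findContours(b.astype(np.uint8),0,2)[0],key=cv2.contourArea)[:,0]
        P=onplane(c,cn,.019)[:,:2]*1000
        print(' dish rim',[np.round(q,1) for q in cv2.fitEllipse(P.astype(np.float32))])
E
```

```text
top
px 321.7 80.3 133 z pct [15.6 17.7 19.1 20.5 22.4]
  rect@15 (array([789.9, -76. ]), array([789.5, -75.8]), 0.146, array([81.2, 14.4]))
px 298.8 182.1 1639 z pct [12.9 15.6 28.3 30.4 32.7]
  upper@30 494 (array([553.9,   5.3]), array([554. ,   5.3]), -1.324, array([ 24.2, 158.3]))
  upper@30 499 (array([452.7, -19.9]), array([453.1, -19.3]), -1.325, array([ 24.6, 158.5]))
px 211.5 187.6 468 z pct [11.5 13.5 14.9 16.1 18.2]
  rect@15 (array([489.7, 235.1]), array([489.9, 235.1]), 0.286, array([159.5,  22.9]))
px 180.1 199.6 463 z pct [11.7 13.7 14.9 16.2 18. ]
  rect@15 (array([457. , 322.6]), array([457.1, 322.6]), 0.427, array([158.6,  22.7]))
 bar 284 [0.1095 0.1122 0.1142] (array([ 549.5, -260.9]), array([ 549.5, -260.9]), -1.371, array([ 12., 150.])) (array([ 550.3, -264.8]), array([ 549.5, -261. ]), -1.372, array([ 12. , 142.2]))
 dish rim [array([ 549.3, -264.5]), array([141.5, 152.9]), np.float64(97.5)]
side
px 207.4 17.5 658 z pct [140.7 143.  144.1 145.2 146.7]
  rect@15 (array([ 527.8, 1480.1]), array([ 526.6, 1476.6]), 0.216, array([239.7, 197.3]))
  upper@30 634 (arra
[... 747 characters left out ...]
5,   0.6]), -1.321, array([ 26.7, 160.6]))
  upper@30 483 (array([451.7, -20.9]), array([452. , -25.4]), -1.322, array([ 26.9, 160.4]))
px 381.0 234.3 150 z pct [14.3 16.1 17.8 19.  20.3]
  rect@15 (array([788.5, -72.3]), array([789.4, -72.7]), 0.154, array([82.6, 16.1]))
 bar 582 [0.1005 0.1105 0.1124] (array([ 545.7, -269.8]), array([ 548.2, -273.3]), -1.374, array([ 21. , 150.1])) (array([ 549.3, -264.3]), array([ 549.3, -271.5]), -1.364, array([ 13.2, 142.9]))
 dish rim [array([ 525.9, -263.5]), array([ 97.4, 152. ]), np.float64(1.5)]
 dish rim [array([ 590. , -266.9]), array([ 68.2, 125.6]), np.float64(168.8)]
 dish rim [array([ 352.1, -231.2]), array([ 24.5, 189.1]), np.float64(114.7)]
```

```bash
cat >> h.py <<'E'
def delta(x,y,z,psi,p=None,q=None):  # target mm, rad -> tool-frame shift mm + rotvec, from measured (or given) pose
    o=ctrl.get_obs(); T=R.from_quat(o['eef_rot'] if q is None else q,scalar_first=True)
    p=np.array(o['eef_pos'])*1000 if p is None else np.array(p)
    G=R.from_matrix(np.array([[np.cos(psi),np.sin(psi),0],[np.sin(psi),-np.cos(psi),0],[0,0,-1]]))
    return np.round(T.inv().apply(np.array([x,y,z])-p),1),np.round((T.inv()*G).as_rotvec(),4)
E
python3 -c "
from h import *
print(delta(488.5,234.5,231,.287)); c=dict(np.load('top0.npz')); print(ctrl.get_obs()['eef_pos'])"
```

```text
(array([ 531.2, -680.9,    0.7]), array([-0.0016, -0.0003, -0.0372]))
[ 0.14211879 -0.55663183  0.23042374]
```

{"method": "jog_arm", "body": {
  "series": [
    [[10, -13, 0, 0, 0, 0, 60], [20, -26, 0, 0, 0, 0, 60], [28, -36, 0, 0, 0, 0, 60], [28, -36, 0, 0, 0, 0, 60], [28, -36, 0, 0, 0, 0, 60], [28, -36, 0, 0, 0, 0, 60], [28, -36, 0, 0, 0, 0, 60], [28, -36, 0, 0, 0, 0, 60], [28, -36, 0, 0, 0, 0, 60], [28, -36, 0, 0, 0, 0, 60]]
  ]
}}

```text
time_s: 1.1
eef_pos: [0.3076, -0.1757, 0.2312]
eef_rot: [0.0, 0.992, 0.124, 0.0]
wrist_force: [1.3, -0.4, -0.5]
opening: 0.703
grasp_force: 0.0
```

{"method": "jog_arm", "body": {
  "series": [
    [[28, -36, 0, 0, 0, 0, 60], [28, -36, 0, 0, 0, 0, 60], [28, -36, 0, 0, 0, 0, 60], [28, -36, 0, 0, 0, 0, 60], [28, -36, 5, 0, 0, 0, 60], [28, -36, 20, 0, 0, 0, 60], [28, -36, 25, 0, 0, 0, 60], [28, -36, 25, 0, 0, 0, 60], [28, -36, 15, 0, 0, 0, 60], [22, -29, 0, 0, 0, -0.037, 60]]
  ]
}}

```text
time_s: 2.1
eef_pos: [0.4826, 0.2309, 0.1399]
eef_rot: [0.0, 0.99, 0.144, -0.003]
wrist_force: [0.3, -0.7, 0.2]
opening: 0.698
grasp_force: 0.0
```

```bash
cat > w.py <<'E'
from h import *
import sys
c=cam('wrist'); np.savez('w.npz',**{k:np.array(v) for k,v in c.items()})
o=ctrl.get_obs(); print(np.round(o['time_s'],2),np.round(o['eef_pos'],4),np.round(o['eef_rot'],4),o['opening'],np.round(o['wrist_force'],1),np.round(c['xyz'],3))
cv2.imwrite(f'pics/{sys.argv[1]}.png',c['frame'])
C=cloud(c)
for b in blobs(wood(c),300):
    v,u=np.nonzero(b); z=C[b][:,2]; ok=c['z_map'][b]>0
    h=np.median(z[ok]) if ok.any() else np.nan
    print('px',u.mean().round(),v.mean().round(),len(u),'box',u.min(),u.max(),v.min(),v.max(),'z',np.round(np.percentile(z[ok],[5,25,50,75,95])*1000,1))
    for lev in (.015,.030,.045):
        t=b&(abs(C[...,2]-lev)<.0055)
        for bb in blobs(t.astype(np.uint8),400):
            v,u=np.nonzero(bb); print('  lev',lev,len(u),rect(onplane(c,np.c_[u,v],lev)),'touch' if u.min()<2 or u.max()>509 or v.min()<2 or v.max()>381 else '')
E
python3 w.py w1; python3 -c "
from h import *; print(delta(488.5,234.5,3,.287))"
```

```text
2.15 [0.4851 0.2347 0.1416] [-1.200e-03  9.894e-01  1.454e-01 -4.000e-04] 0.7009666332040921 [-1.6  0.4  1.6] [0.559 0.255 0.283]
px 252.0 124.0 3310 box 236 267 71 182 z [14.5 15.2 15.7 16.2 16.9]
  lev 0.015 3295 (array([524.3, 248.4]), array([527.3, 249.4]), 0.277, array([84.8, 23.4])) 
px 133.0 170.0 5298 box 96 168 80 270 z [14.6 15.3 15.8 16.2 16.9]
  lev 0.015 5273 (array([455.9, 325.7]), array([464.3, 329.6]), 0.423, array([159.3,  23.3])) 
px 490.0 153.0 594 box 474 506 143 164 z [14.6 15.3 15.7 16.3 16.9]
  lev 0.015 592 (array([559.7,  62.6]), array([559.9,  62.6]), -1.323, array([16.1, 23.5])) 
px 475.0 214.0 3766 box 446 511 167 278 z [15.  15.7 16.5 30.6 31.6]
  lev 0.015 2214 (array([487.6,  44.3]), array([489.3,  44.7]), 0.249, array([76.5, 23.6])) 
  lev 0.03 1536 (array([539.1,  64.1]), array([538.6,  65.4]), -1.392, array([23.7, 42.7])) touch
px 251.0 239.0 1288 box 239 265 211 263 z [14.7 15.4 15.8 16.2 16.9]
  lev 0.015 1282 (array([435.9, 222.4]), array([434.5, 222.7]), 0.363, array([49. , 22.9])) 
px 472.0 299.0 1918 box 431 511 286 314 z [29.6 30.4 30.9 31.3 31.9]
  lev 0.03 1858 (array([441.7,  24.5]), array([441.5,  25.6]), -1.349, array([23.9, 71.6])) touch
(array([  3.2,   1.5, 138.6]), array([-0.0026,  0.0004,  0.0049]))
```

```bash
python3 w.py w2 | cut -c1-150; python3 -c "
from h import *
c=dict(np.load('w.npz')); m=wood(c); m[:,:215]=0; m[:,290:]=0; v,u=np.nonzero(m); print(rect(onplane(c,np.c_[u,v],.015)))
print(delta(488.5,234.5,3,.287))"
```

```text
2.2 [0.4846 0.2324 0.1421] [-4.000e-04  9.894e-01  1.452e-01 -4.000e-04] 0.6992564653813071 [ 0.7 -0.3 -1. ] [0.561 0.258 0.285]
px 256.0 127.0 3107 box 241 271 77 183 z [14.6 15.3 15.7 16.2 16.9]
  lev 0.015 3095 (array([525.6, 248.8]), array([528.7, 249.9]), 0.281, array([82.2, 23.4])) 
px 138.0 172.0 5024 box 103 170 85 269 z [14.6 15.3 15.8 16.2 16.9]
  lev 0.015 5002 (array([457.8, 326.5]), array([466.1, 330.4]), 0.422, array([155. ,  23.3])) 
px 492.0 159.0 585 box 476 508 149 169 z [14.6 15.3 15.7 16.2 16.9]
  lev 0.015 581 (array([559.7,  62.5]), array([559.8,  62.6]), -1.356, array([16.2, 23.5])) 
px 477.0 220.0 3644 box 447 511 172 282 z [14.9 15.7 16.5 30.6 31.5]
  lev 0.015 2170 (array([487.7,  44.2]), array([489.1,  44.6]), 0.247, array([76.3, 23.5])) 
  lev 0.03 1457 (array([538.9,  64.6]), array([538.4,  65.9]), -1.403, array([23.6, 41.8])) touch
px 254.0 241.0 1217 box 242 267 211 266 z [14.8 15.4 15.8 16.3 16.9]
  lev 0.015 1211 (array([437.5, 223.6]), array([435.7, 223.9]), 0.372, array([52.5, 21.5])) 
px 474.0 303.0 1772 box 433 511 290 318 z [29.7 30.4 30.9 31.3 31.8]
  lev 0.03 1738 (array([441.6,  25.1]), array([441.9,  25.4]), -1.38, array([23.9, 70.5])) touch
(array([488.8, 238.1]), array([502.5, 242.5]), 0.275, array([158.9,  23.4]))
(array([  4.4,  -0.8, 139.1]), array([-0.001 ,  0.0007,  0.0044]))
```

View pics/w2.png

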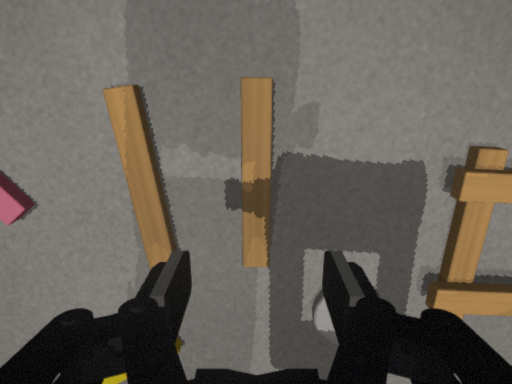

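The wrist view shows slat_a centred between the fingers (axis at column 256, rows 77–266), with slat_b to the left (138,172) and the tower at the right edge. I'm descending on slat_a.

{"method": "jog_arm", "body": {
  "series": [
    [[4.5, -2, 20, 0, 0, 0.004, 60], [0, 0, 30, 0, 0, 0, 60], [0, 0, 30, 0, 0, 0, 60], [0, 0, 30, 0, 0, 0, 60], [0, 0, 18, 0, 0, 0, 60], [0, 0, 8, 0, 0, 0, 60], [0, 0, 2, 0, 0, 0, 10], [0, 0, 0, 0, 0, 0, 10], [0, 0, 0, 0, 0, 0, 10], [0, 0, 0, 0, 0, 0, 10]]
  ]
}}

```text
time_s: 3.2
eef_pos: [0.4891, 0.2324, 0.0066]
eef_rot: [-0.0, 0.99, 0.141, 0.001]
wrist_force: [-0.7, -0.4, 3.9]
opening: 0.259
grasp_force: 59.6
```

{"method": "jog_arm", "body": {
  "series": [
    [[0, 0, -10, 0, 0, 0, 10], [0, 0, -25, 0, 0, 0, 10], [0, 0, -30, 0, 0, 0, 10], [0, 0, -25, 0, 0, 0, 10], [0, 15, 0, 0, 0, 0, 10], [0, 25, 0, 0, 0, 0, 10], [0, 30, 0, 0, 0, 0, 10], [0, 30, 0, 0, 0, 0, 10], [0, 30, 0, 0, 0, 0, 10], [0, 30, 0, 0, 0, 0, 10]]
  ]
}}

```text
time_s: 4.2
eef_pos: [0.5324, 0.0769, 0.0949]
eef_rot: [0.0, 0.99, 0.141, -0.0]
wrist_force: [-0.4, -0.3, -0.2]
opening: 0.257
grasp_force: 59.0
```

```bash
python3 -c "
from h import *
print(ctrl.get_obs()['eef_pos'],delta(515.4,-58,80,.2455))"
```

```text
[0.53243309 0.07685462 0.09494186] (array([-54. , 124.7,  15. ]), array([-0.    ,  0.0006,  0.0372]))
```

{"method": "jog_arm", "body": {
  "series": [
    [[-12, 27, 0, 0, 0, 0, 10], [-12, 27, 0, 0, 0, 0, 10], [-12, 27, 0, 0, 0, 0, 10], [-10, 24, 0, 0, 0, 0, 10], [-8, 15, 0, 0, 0, 0, 10], [0, 5, 0, 0, 0, 0.037, 10], [0, 0, 10, 0, 0, 0, 10], [0, 0, 15, 0, 0, 0, 10], [0, 0, 8, 0, 0, 0, 10], [0, 0, 0, 0, 0, 0, 10]]
  ]
}}

```text
time_s: 5.2
eef_pos: [0.5143, -0.0553, 0.0603]
eef_rot: [-0.001, 0.992, 0.123, -0.002]
wrist_force: [-0.2, 0.6, -0.8]
opening: 0.261
grasp_force: 59.0
```

```bash
python3 w.py w3; python3 -c "
from h import *
print(delta(515.4,-58,37,.2455))
c=cam('top'); cv2.imwrite('pics/t3.png',c['frame'][100:292,180:436].repeat(3,0).repeat(3,1)[:576])"
```

```text
5.25 [ 0.515  -0.0556  0.0613] [-5.000e-04  9.924e-01  1.230e-01 -1.000e-03] 0.25918209738554543 [-0.2  0.3  0.5] [ 0.591 -0.035  0.203]
px 155.0 156.0 23085 box 0 288 78 282 z [15.3 29.9 30.9 68.7 69.8]
  lev 0.015 4738 (array([487.9,  44.5]), array([490.6,  45.3]), 0.245, array([78. , 23.6])) 
  lev 0.03 10545 (array([547.9,  29.3]), array([548.2,  28.9]), -1.32, array([ 23.2, 114.6])) touch
px 63.0 95.0 1405 box 39 87 80 111 z [14.5 15.2 15.7 16.1 16.8]
  lev 0.015 1402 (array([559.8,  62.8]), array([559.9,  62.8]), -1.33, array([15.7, 23.4])) 
px 303.0 132.0 829 box 291 316 113 157 z [29.7 30.3 30.7 31.1 31.8]
  lev 0.03 825 (array([572.4, -63.7]), array([574.2, -63.1]), 0.013, array([21.8, 12.5])) 
px 267.0 340.0 1419 box 244 280 283 374 z [68.8 69.4 69.7 70.1 70.6]
px 89.0 308.0 2790 box 37 182 294 330 z [29.8 30.4 30.8 31.2 31.7]
  lev 0.03 2772 (array([443.8,  17.7]), array([442.5,  31.5]), -1.174, array([23. , 86.1])) 
(array([-0.1,  2.5, 24.3]), array([-0.0013,  0.0018,  0.0012]))
```

View pics/w3.png

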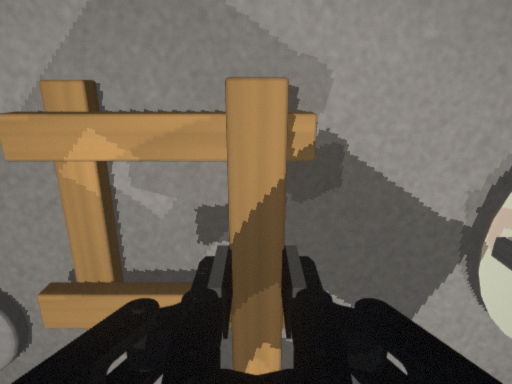

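The wrist view shows slat_a held (columns 227–288), over the right-hand side of the tower with its far end at row 78. The tower's upper far slat runs across rows 113–160 and ends at column 316.

```bash
cat > rel.py <<'E'
from h import *
import sys
lev=float(sys.argv[1])  # held slat top plane in wrist frame
c=dict(np.load('w.npz')); C=cloud(c); m=wood(c)>0
t=m&(abs(C[...,2]-lev)<.005); v,u=np.nonzero(t); P=onplane(c,np.c_[u,v],lev)
def frame(P,th):
    a=np.array([np.cos(th),np.sin(th)]); b=np.array([-a[1],a[0]]); return P[:,:2]@a*1000,P[:,:2]@b*1000
th=.2455
x,y=frame(P,th); print('held x',np.percentile(x,[.3,50,99.7]).round(1),'y',np.percentile(y,[1,50,99]).round(1))
for lo,hi in ((0.25,.5),(.5,.75)):
    k=(x>np.quantile(x,lo))&(x<np.quantile(x,hi)); 
xs=np.arange(x.min()+5,x.max()-5,5); mid=[ (np.percentile(y[abs(x-s)<3],3)+np.percentile(y[abs(x-s)<3],97))/2 for s in xs]
print('held slope',np.polyfit(xs,mid,1).round(3),'width',np.round(np.percentile(y[abs(x-xs[-3])<5],[2,98]),1))
for l in (.0157,.0308):
    t=m&(abs(C[...,2]-l)<.004)
    for b in blobs(t.astype(np.uint8),300):
        v,u=np.nonzero(b); x,y=frame(onplane(c,np.c_[u,v],l),th); print(l,len(u),'x',np.percentile(x,[1,99]).round(1),'y',np.percentile(y,[1,99]).round(1))
E
python3 rel.py .0697
```

```text
held x [429.  538.7 566.7] y [-188.7 -177.4 -165.9]Traceback (most recent call last):
  File "rel.py", line 12, in <module>
    xs=np.arange(x.min()+5,x.max()-5,5); mid=[ (np.percentile(y[abs(x-s)<3],3)+np.percentile(y[abs(x-s)<3],97))/2 for s in xs]
                                                ~~~~~~~~~~~~~^^^^^^^^^^^^^^^^^
    return _quantile_unchecked(
        a, q, axis, out, overwrite_input, method, keepdims, weights)
    return _ureduce(a,
                    func=_quantile_ureduce_func,
    ...<5 lines>...
                    overwrite_input=overwrite_input,
                    method=method)
    r = func(a, **kwargs)
    result = _quantile(arr,
                       quantiles=q,
    ...<2 lines>...
                       out=out,
                       weights=wgt)
    slices_having_nans = np.isnan(arr[-1, ...])
                                  ~~~^^^^^^^^^
IndexError: index -1 is out of bounds for axis 0 with size 0
```

```bash
sed -i 's/^xs=.*$/xs=np.array([s for s in np.arange(x.min()+5,x.max()-5,5) if (abs(x-s)<3).sum()>30]); mid=[(np.percentile(y[abs(x-s)<3],3)+np.percentile(y[abs(x-s)<3],97))\/2 for s in xs]/' rel.py
python3 rel.py .0697
```

```text
held x [429.  538.7 566.7] y [-188.7 -177.4 -165.9]
held slope [ 4.40000e-02 -1.98879e+02] width [-188.5 -166. ]
0.0157 1402 x [550.4 566.1] y [-86.9 -64.1]
0.0157 4738 x [447.  522.7] y [-87.1 -64.3]
0.0308 10545 x [527.2 550.2] y [-160.9  -49.9]
0.0308 824 x [530.  550.4] y [-206.7 -195. ]
0.0308 2772 x [423.7 446.5] y [-131.1  -48.8]
```

{"method": "jog_arm", "body": {
  "series": [
    [[0, 2.5, 0, 0, 0, 0, 10], [0, 0, 5, 0, 0, 0, 10], [0, 0, 6, 0, 0, 0, 10], [0, 0, 5, 0, 0, 0, 10], [0, 0, 4, 0, 0, 0, 10], [0, 0, 3, 0, 0, 0, 10], [0, 0, 1, 0, 0, 0, 10], [0, 0, 0, 0, 0, 0, 10], [0, 0, 0, 0, 0, 0, 10], [0, 0, 0, 0, 0, 0, 10]]
  ]
}}

```text
time_s: 6.3
eef_pos: [0.5165, -0.059, 0.0385]
eef_rot: [0.0, 0.992, 0.123, 0.0]
wrist_force: [0.8, -0.3, -0.9]
opening: 0.26
grasp_force: 59.0
```

{"method": "jog_arm", "body": {
  "series": [
    [[0, 0, 1, 0, 0, 0, 10], [0, 0, 1, 0, 0, 0, 10], [0, 0, 0, 0, 0, 0, 10], [0, 0, 0, 0, 0, 0, 50], [0, 0, 0, 0, 0, 0, 50], [0, 0, 0, 0, 0, 0, 50], [0, 0, 0, 0, 0, 0, 50], [0, 0, -10, 0, 0, 0, 50], [0, 0, -25, 0, 0, 0, 50], [0, 0, -30, 0, 0, 0, 50]]
  ]
}}

```text
time_s: 7.3
eef_pos: [0.5153, -0.0586, 0.1015]
eef_rot: [-0.001, 0.992, 0.123, -0.001]
wrist_force: [0.3, -0.1, 1.2]
opening: 0.584
grasp_force: 0.0
```

```bash
python3 -c "
from h import *
o=ctrl.get_obs(); print(o['eef_pos'],delta(457,323.5,103,.427))"
```

```text
[ 0.51532763 -0.05862418  0.10149198] (array([  36.4, -384.8,   -1. ]), array([-0.0016,  0.002 , -0.1812]))
```

{"method": "jog_arm", "body": {
  "series": [
    [[1.5, -15, -10, 0, 0, 0, 60], [3, -30, -10, 0, 0, 0, 60], [4, -42, -10, 0, 0, 0, 60], [4, -42, 0, 0, 0, 0, 60], [4, -42, 0, 0, 0, 0, 60], [4, -42, 0, 0, 0, 0, 60], [4, -42, 0, 0, 0, 0, 60], [4, -42, 0, 0, 0, 0, 60], [4, -42, 0, 0, 0, 0, 60], [3.9, -42, 0, 0, 0, 0, 60]]
  ]
}}

```text
time_s: 8.3
eef_pos: [0.4573, 0.3218, 0.1311]
eef_rot: [-0.0, 0.992, 0.123, -0.0]
wrist_force: [0.1, 0.1, -0.5]
opening: 0.701
grasp_force: 0.0
```

{"method": "jog_arm", "body": {
  "series": [
    [[0, -4, 0, 0, 0, -0.09, 60], [0, 0, 0, 0, 0, -0.09, 60], [0, 0, 0, 0, 0, 0, 60], [0, 0, 0, 0, 0, 0, 60], [0, 0, 0, 0, 0, 0, 60], [0, 0, 0, 0, 0, 0, 60], [0, 0, 0, 0, 0, 0, 60], [0, 0, 0, 0, 0, 0, 60], [0, 0, 0, 0, 0, 0, 60], [0, 0, 0, 0, 0, 0, 60]]
  ]
}}

```text
time_s: 9.3
eef_pos: [0.458, 0.3233, 0.1312]
eef_rot: [-0.0, 0.977, 0.211, 0.0]
wrist_force: [-0.4, 0.1, 0.4]
opening: 0.696
grasp_force: 0.0
```

```bash
python3 w.py w4|cut -c1-150; python3 -c "
from h import *
c=dict(np.load('w.npz')); m=wood(c); C=cloud(c); m=m&(abs(C[...,2]-.0157)<.005)&(abs(C[...,0]-.457)<.12)&(abs(C[...,1]-.323)<.06); v,u=np.nonzero(m); print(rect(onplane(c,np.c_[u,v],.0157)))
print(delta(457,323.5,5,.427))
c=cam('top'); C=cloud(c); m=wood(c)
for lev in (.015,.03,.045):
  for b in blobs(((m>0)&(abs(C[...,2]-lev)<.006)).astype(np.uint8),150):
    v,u=np.nonzero(b); print(lev,len(u),rect(onplane(c,np.c_[u,v],lev)))
"
```

```text
9.35 [0.4579 0.3233 0.1312] [ 0.      0.9774  0.2112 -0.    ] 0.7061623616683196 [-0.1 -0.5 -0.5] [0.53  0.357 0.275]
px 254.0 135.0 3171 box 238 269 85 190 z [14.6 15.3 15.7 16.2 16.9]
  lev 0.015 3161 (array([492. , 342.1]), array([494.8, 343.6]), 0.418, array([79.2, 23.4])) 
px 250.0 252.0 1016 box 240 262 220 278 z [14.8 15.4 15.8 16.3 16.8]
  lev 0.015 1012 (array([407.1, 306.2]), array([404.3, 306.5]), 0.495, array([54.1, 18.1])) 
(array([456. , 325.7]), array([473. , 334.6]), 0.396, array([158.4,  23.4]))
(array([ -0.7,  -0.6, 126.2]), array([-0.    ,  0.0001, -0.0014]))
0.015 241 (array([491.1,  43. ]), array([491.,  43.]), 0.24, array([79.8, 23.4]))
0.03 385 (array([549.6,  22.5]), array([549.4,  22.8]), -1.327, array([ 24.1, 122.8]))
0.03 389 (array([449. ,  -2.5]), array([448.8,  -2.1]), -1.326, array([ 23.8, 123. ]))
0.045 504 (array([518.1, -59.9]), array([517.4, -59.7]), 0.242, array([158.2,  23.9]))
```

{"method": "jog_arm", "body": {
  "series": [
    [[-1, -0.5, 15, 0, 0, -0.001, 60], [0, 0, 30, 0, 0, 0, 60], [0, 0, 30, 0, 0, 0, 60], [0, 0, 30, 0, 0, 0, 60], [0, 0, 14, 0, 0, 0, 60], [0, 0, 6, 0, 0, 0, 60], [0, 0, 1, 0, 0, 0, 10], [0, 0, 0, 0, 0, 0, 10], [0, 0, 0, 0, 0, 0, 10], [0, 0, 0, 0, 0, 0, 10]]
  ]
}}

```text
time_s: 10.4
eef_pos: [0.458, 0.3239, 0.0068]
eef_rot: [-0.0, 0.977, 0.212, 0.001]
wrist_force: [-0.7, 0.3, 4.7]
opening: 0.258
grasp_force: 59.7
```

{"method": "jog_arm", "body": {
  "series": [
    [[0, 0, -10, 0, 0, 0, 10], [0, 0, -25, 0, 0, 0, 10], [0, 0, -30, 0, 0, 0, 10], [0, 0, -30, 0, 0, 0, 10], [0, 0, 0, 0, 0, 0.09, 10], [0, 0, 0, 0, 0, 0.0925, 10], [0, 15, 0, 0, 0, 0, 10], [0, 30, 0, 0, 0, 0, 10], [0, 40, 0, 0, 0, 0, 10], [0, 40, 0, 0, 0, 0, 10]]
  ]
}}

```text
time_s: 11.4
eef_pos: [0.487, 0.2002, 0.1005]
eef_rot: [0.0, 0.992, 0.124, 0.0]
wrist_force: [0.2, -1.2, -0.3]
opening: 0.255
grasp_force: 59.1
```

```bash
python3 -c "
from h import *
print(ctrl.get_obs()['eef_pos'],delta(490.5,43,61,.2455))"
```

```text
[0.4870073  0.20021023 0.10048212] (array([-35.3, 153.2,  39.5]), array([ 0.0004, -0.    ,  0.0029]))
```

{"method": "jog_arm", "body": {
  "series": [
    [[-9, 38, 0, 0, 0, 0, 10], [-9, 38, 0, 0, 0, 0, 10], [-9, 38, 0, 0, 0, 0, 10], [-6, 27, 0, 0, 0, 0, 10], [-2, 12, 0, 0, 0, 0, 10], [0, 0, 15, 0, 0, 0.003, 10], [0, 0, 15, 0, 0, 0, 10], [0, 0, 5, 0, 0, 0, 10], [0, 0, 0, 0, 0, 0, 10], [0, 0, 0, 0, 0, 0, 10]]
  ]
}}

```text
time_s: 12.4
eef_pos: [0.4903, 0.0453, 0.0657]
eef_rot: [0.0, 0.993, 0.121, 0.0]
wrist_force: [0.7, -0.1, -1.3]
opening: 0.259
grasp_force: 59.1
```

```bash
python3 w.py w5; python3 rel.py .0735; sed -i 's/(.0157,.0308)/(.0157,.0308,.0458)/' rel.py; python3 rel.py .0735 | grep ^0.04
```

```text
12.45 [0.4906 0.0453 0.0659] [1.000e-04 9.927e-01 1.208e-01 5.000e-04] 0.2587412276838366 [-0.1 -0.1  0.4] [0.567 0.066 0.209]
px 479.0 155.0 7560 box 443 511 78 285 z [44.5 45.3 45.7 46.2 46.8]
  lev 0.045 7351 (array([542.9, -51.2]), array([560. , -47.2]), 0.302, array([107.8,  23.7])) touch
px 249.0 143.0 7949 box 205 287 83 242 z [30.3 73.7 74.3 74.8 75.4]
  lev 0.03 966 (array([535.2,  79.5]), array([535.5,  79.5]), 0.242, array([23.4, 11. ])) 
px 373.0 139.0 6860 box 291 445 115 197 z [28.8 30.2 30.7 31.1 31.8]
  lev 0.03 6508 (array([554.6,   3.4]), array([555.6,   1.6]), -1.355, array([23.4, 78.3])) 
px 462.0 325.0 442 box 447 476 291 351 z [30.3 31.1 45.3 45.9 46.6]
px 375.0 298.0 791 box 331 413 292 315 z [29.8 30.4 30.8 31.2 31.7]
  lev 0.03 787 (array([460.7, -32.7]), array([463.5, -34.5]), -1.398, array([15.8, 49.8])) 
px 273.0 336.0 564 box 267 280 295 372 z [73.9 74.3 74.7 75.1 75.6]
held x [429.5 541.9 565. ] y [-85.7 -73.2 -62.6]
held slope [ 9.70000e-02 -1.23802e+02] width [-85.5 -62.8]
0.0157 324 x [502.2 523.4] y [-173.  -167.3]
0.0308 6508 x [527.3 550.5] y [-169.5  -93.9]
0.0308 966 x [527.  550.3] y [-58.4 -47.7]
0.0308 787 x [431.3 445.8] y [-167.7 -119.8]
0.0458 7351 x [475.2 567.6] y [-192.6 -169.6]
```

View pics/w5.png

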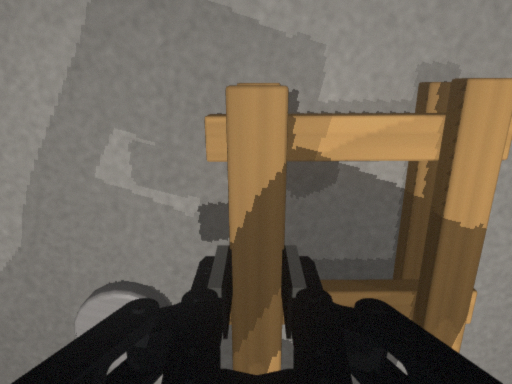

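The wrist view shows slat_b held (columns 227–288) over the left side of the tower. Slat_a is in place at columns 443–511, its end in line with slat_b's.

{"method": "jog_arm", "body": {
  "series": [
    [[1.2, 0.8, 3, 0, 0, -0.003, 10], [0, 0, 7, 0, 0, 0, 10], [0, 0, 7, 0, 0, 0, 10], [0, 0, 5, 0, 0, 0, 10], [0, 0, 3, 0, 0, 0, 10], [0, 0, 2, 0, 0, 0, 10], [0, 0, 1, 0, 0, 0, 10], [0, 0, 1, 0, 0, 0, 10], [0, 0, 1, 0, 0, 0, 10], [0, 0, 0, 0, 0, 0, 10]]
  ]
}}

```text
time_s: 13.45
eef_pos: [0.4914, 0.0447, 0.0367]
eef_rot: [0.0, 0.993, 0.122, -0.0]
wrist_force: [-7.8, -0.1, 16.3]
opening: 0.256
grasp_force: 61.1
```

{"method": "jog_arm", "body": {
  "series": [
    [[0, 0, 0, 0, 0, 0, 50], [0, 0, 0, 0, 0, 0, 50], [0, 0, 0, 0, 0, 0, 50], [0, 0, 0, 0, 0, 0, 50], [0, 0, -10, 0, 0, 0, 50], [0, 0, -25, 0, 0, 0, 50], [0, 0, -40, 0, 0, 0, 60], [0, 0, -40, 0, 0, 0, 60], [0, 20, -30, 0, 0, 0, 60], [0, 40, 0, 0, 0, 0, 60]]
  ]
}}

```text
time_s: 14.45
eef_pos: [0.5089, -0.013, 0.1862]
eef_rot: [0.001, 0.992, 0.124, 0.005]
wrist_force: [0.4, -0.1, -0.1]
opening: 0.702
grasp_force: 0.0
```

{"method": "jog_arm", "body": {
  "series": [
    [[0, 20, 0, 0, 0, -0.06, 60], [0, 0, 0, 0, 0, -0.12, 60], [0, 0, 0, 0, 0, -0.15, 60], [0, 0, 0, 0, 0, -0.15, 60], [0, 0, 0, 0, 0, -0.15, 60], [0, 0, 0, 0, 0, -0.15, 60], [0, 0, 0, 0, 0, -0.15, 60], [0, 0, 0, 0, 0, -0.15, 60], [0, 0, 0, 0, 0, -0.15, 60], [0, 0, 0, 0, 0, -0.15, 60]]
  ]
}}

```text
time_s: 15.45
eef_pos: [0.5108, -0.0329, 0.1809]
eef_rot: [0.0, 0.686, 0.728, 0.0]
wrist_force: [0.3, -0.1, 0.5]
opening: 0.703
grasp_force: 0.0
```

```bash
python3 w.py w6|cut -c1-150; python3 -c "
from h import *
print(delta(549.5,-264.5,200,1.770))
"
cat > tb.py <<'E'
from h import *
for n in('top','side'):
  c=cam(n); C=cloud(c); m=wood(c); print(n)
  for lev in (.015,.03,.045):
   for b in blobs(((m>0)&(abs(C[...,2]-lev+(.001 if n=='side' else 0))<.006)&(C[...,1]<.12)&(C[...,1]>-.15)&(C[...,0]<.65)).astype(np.uint8),150):
    v,u=np.nonzero(b); print(lev,len(u),rect(onplane(c,np.c_[u,v],lev)))
E
python3 tb.py
```

```text
15.5 [ 0.5108 -0.0329  0.1809] [2.000e-04 6.829e-01 7.305e-01 1.000e-04] 0.7028859055330894 [-0.3 -0.1  0.2] [0.506 0.048 0.324]
px 257.0 95.0 10449 box 134 343 33 185 z [29.8 31.  45.1 45.9 46.7]
  lev 0.03 616 (array([535.6,  77.6]), array([535.6,  77.6]), 0.242, array([23.6, 15. ])) 
  lev 0.03 559 (array([434.8,  52.2]), array([434.9,  52.2]), 0.238, array([23.5, 14.6])) 
  lev 0.03 2644 (array([553.9,   5.6]), array([553.5,   7.2]), -1.318, array([23.6, 82.6])) 
  lev 0.045 6516 (array([490.1,  45.3]), array([491.7,  46. ]), 0.244, array([159.5,  23.9])) 
px 189.0 145.0 1761 box 167 210 111 186 z [29.5 30.3 30.8 31.3 32. ]
  lev 0.03 1754 (array([451.2, -12.2]), array([450.2,  -6.6]), -1.256, array([23.6, 66.8])) 
px 324.0 199.0 1495 box 271 355 183 220 z [43.7 45.1 45.6 46.1 46.8]
  lev 0.045 1417 (array([560.6, -46.8]), array([569.2, -42.5]), 0.086, array([70.8, 23.5])) 
(array([-233.7,   23.1,  -19.1]), array([ 4.00e-04,  1.00e-04, -1.32e-01]))
top
0.03 213 (array([553.8,   6.2]), array([553.7,   8.2]), -1.301, array([23. , 75.1]))
0.045 514 (array([491.1,  43.2]), array([490.8,  43.3]), 0.242, array([158.,  24.]))
side
0.03 193 (array([550.6,  10. ]), array([550.7,   9.4]), -1.325, array([23.8, 74.5]))
0.03 210 (array([449.5, -15.2]), array([449.8, -15.6]), -1.29, array([23.7, 74.6]))
0.045 426 (array([488.1,  41.9]), array([487. ,  41.8]), 0.242, array([160.5,  25.4]))
0.045 425 (array([516.1, -59.4]), array([517.5, -59. ]), 0.241, array([158.9,  24.9]))
```

Slat_b is within about 1 mm and slat_a within about 2 mm of their places, so both are fine. Next is the dish.

{"method": "jog_arm", "body": {
  "series": [
    [[-10, 1, 0, 0, 0, 0, 60], [-25, 2.5, 0, 0, 0, 0, 60], [-35, 3.5, 0, 0, 0, 0, 60], [-35, 3.5, 0, 0, 0, 0, 60], [-35, 3.5, 0, 0, 0, 0, 60], [-35, 3.5, 0, 0, 0, 0, 60], [-35, 3.5, 0, 0, 0, 0, 60], [-23.5, 2, 0, 0, 0, -0.132, 60], [0, 0, 0, 0, 0, 0, 60], [0, 0, 0, 0, 0, 0, 60]]
  ]
}}

```text
time_s: 16.6
eef_pos: [0.5458, -0.2655, 0.1799]
eef_rot: [-0.0, 0.64, 0.768, 0.0]
wrist_force: [-0.5, 0.3, 0.0]
opening: 0.703
grasp_force: 0.0
```

```bash
python3 w.py w7|head -1; python3 -c "
from h import *
print(delta(549.5,-264.5,86,1.771))
c=dict(np.load('w.npz')); C=cloud(c)
b=(C[...,2]>.106)&(C[...,2]<.12)&(abs(C[...,0]-.55)<.1)&(abs(C[...,1]+.26)<.1)
bl=max(blobs(b.astype(np.uint8),50),key=lambda q:q.sum()); v,u=np.nonzero(bl); print(len(u),np.median(C[bl][:,2]),rect(onplane(c,np.c_[u,v],.1127)),[u.min(),u.max(),v.min(),v.max()])
"
```

```text
16.65 [ 0.5458 -0.2647  0.1799] [-5.000e-04  6.399e-01  7.684e-01  1.000e-04] 0.7029163676179163 [ 0.5 -0.5 -0.8] [ 0.531 -0.186  0.323]
(array([-0.6,  3.7, 93.9]), array([-0.0005, -0.0009, -0.0182]))
3769 0.11270884843646276 (array([ 550.4, -262.6]), array([ 549.1, -256. ]), -1.368, array([ 11.9, 141.3])) [np.int64(253), np.int64(274), np.int64(98), np.int64(302)]
```

View pics/w7.png

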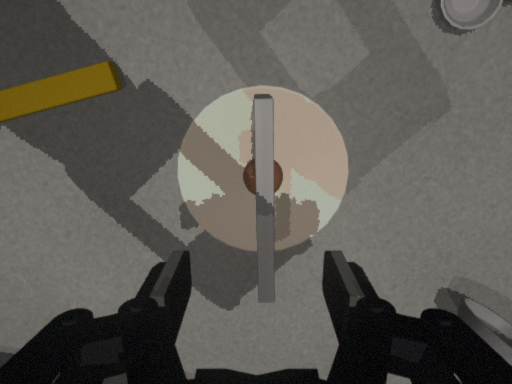

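The wrist view shows the bar vertical at column 263 (rows 98–302) with the ball under it near (263,177). The bar sits about 5 mm right of the fingers' middle, so I'll shift and descend, then check before closing.

{"method": "jog_arm", "body": {
  "series": [
    [[0, 4.5, 0, 0, 0, -0.018, 60], [0, 0, 10, 0, 0, 0, 60], [0, 0, 18, 0, 0, 0, 60], [0, 0, 18, 0, 0, 0, 60], [0, 0, 18, 0, 0, 0, 60], [0, 0, 16, 0, 0, 0, 60], [0, 0, 9, 0, 0, 0, 50], [0, 0, 5, 0, 0, 0, 40], [0, 0, 0, 0, 0, 0, 32], [0, 0, 0, 0, 0, 0, 32]]
  ]
}}

```text
time_s: 17.65
eef_pos: [0.5512, -0.2643, 0.0869]
eef_rot: [0.001, 0.632, 0.775, 0.0]
wrist_force: [-0.3, -0.1, 0.6]
opening: 0.375
grasp_force: 0.0
```

```bash
python3 w.py w8|head -1; python3 -c "
from h import *
print(delta(549.5,-264.5,86,1.771))"
```

```text
17.7 [ 0.5512 -0.2645  0.0871] [0.0008 0.6316 0.7753 0.    ] 0.37219380885565645 [0.4 0.2 0.6] [ 0.535 -0.185  0.23 ]
(array([ 0.3, -1.7,  1.1]), array([0.0011, 0.0012, 0.0033]))
```

View pics/w8.png

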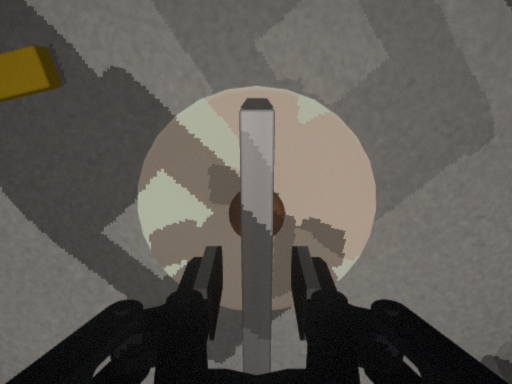

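The bar (columns 241–273) lies midway between the fingers (inner faces at 222 and 293). Closing now.

{"method": "jog_arm", "body": {
  "series": [
    [[0, 0, 1, 0, 0, 0, 27], [0, 0, 0, 0, 0, 0, 22], [0, 0, 0, 0, 0, 0, 18], [0, 0, 0, 0, 0, 0, 15], [0, 0, 0, 0, 0, 0, 12], [0, 0, 0, 0, 0, 0, 9], [0, 0, 0, 0, 0, 0, 5], [0, 0, 0, 0, 0, 0, 5], [0, 0, 0, 0, 0, 0, 5], [0, 0, 0, 0, 0, 0, 5]]
  ]
}}

```text
time_s: 18.7
eef_pos: [0.551, -0.2641, 0.0855]
eef_rot: [0.0, 0.632, 0.775, 0.0]
wrist_force: [1.7, 0.0, 2.9]
opening: 0.126
grasp_force: 59.0
```

{"method": "jog_arm", "body": {
  "series": [
    [[0, 0, -1, 0, 0, 0, 5], [0, 0, -3, 0, 0, 0, 5], [0, 0, -5, 0, 0, 0, 5], [0, 0, -7, 0, 0, 0, 5], [0, 0, -8, 0, 0, 0, 5], [0, 0, -8, 0, 0, 0, 5], [0, 0, -7, 0, 0, 0, 5], [0, 0, -5, 0, 0, 0, 5], [0, 0, -3, 0, 0, 0, 5], [0, 0, -1, 0, 0, 0, 5]]
  ]
}}

```text
time_s: 19.7
eef_pos: [0.5508, -0.2642, 0.1337]
eef_rot: [0.0, 0.632, 0.775, 0.0]
wrist_force: [-0.1, -0.1, -1.6]
opening: 0.124
grasp_force: 58.4
```

```bash
cat > ball.py <<'E'
from h import *
import sys
o=ctrl.get_obs(); print(np.round(o['time_s'],2),np.round(o['eef_pos'],4),np.round(o['eef_rot'],4),np.round(o['wrist_force'],1),round(float(o['opening']),3))
c=cam('wrist'); np.savez('w.npz',**{k:np.array(v) for k,v in c.items()}); cv2.imwrite(f'pics/{sys.argv[1]}.png',c['frame'])
h=cv2.cvtColor(c['frame'],cv2.COLOR_BGR2HSV); m=((h[...,0]<12)&(h[...,1]>110)&(h[...,2]>25)); C=cloud(c)
T=R.from_quat(o['eef_rot'],scalar_first=True); L=T.inv().apply((C.reshape(-1,3)-o['eef_pos'])).reshape(C.shape)*1000
m&=(abs(L[...,0])<75)&(abs(L[...,1])<75)&(L[...,2]>30)
for b in blobs(m.astype(np.uint8),40):
    v,u=np.nonzero(b); print('ball px',u.mean().round(),v.mean().round(),len(u),'tool mm',np.median(L[b],0).round(1))
d=(L[...,2]>60)&(L[...,2]<100)&(np.hypot(L[...,0],L[...,1])<100)&~m
P=L[d]; r=np.hypot(P[:,0],P[:,1]); k=(r>60)&(r<74)&(P[:,2]>65)&(P[:,2]<95); A=np.c_[P[k][:,:2],np.ones(k.sum())]
print('dish plane tilt (tool x,y)',np.linalg.lstsq(A,P[k][:,2],rcond=None)[0].round(4),k.sum())
E
python3 ball.py b1
```

```text
19.7 [ 0.5508 -0.2642  0.1337] [3.000e-04 6.316e-01 7.753e-01 0.000e+00] [-0.1 -0.1 -1.6] 0.124
ball px 278.0 207.0 96 tool mm [ 9.4 12.6 52.2]
ball px 237.0 219.0 45 tool mm [  3.2 -11.4  47.3]
ball px 277.0 225.0 54 tool mm [-0.4 12.1 48.6]
dish plane tilt (tool x,y) [ 1.50000e-03 -5.00000e-04  6.69781e+01] 10798
```

{"method": "jog_arm", "body": {
  "series": [
    [[0, 0, -1, 0, 0, 0, 5], [0, 0, -3, 0, 0, 0, 5], [0, 0, -5, 0, 0, 0, 5], [0, 0, -7, 0, 0, 0, 5], [0, 0, -8, 0, 0, 0, 5], [0, 0, -7, 0, 0, 0, 5], [0, 0, -5, 0, 0, 0, 5], [0, 0, -4, 0, 0, 0, 5], [0, 0, -2, 0, 0, 0, 5], [0, 0, 0, 0, 0, 0, 5]]
  ]
}}

```text
time_s: 20.75
eef_pos: [0.5508, -0.2641, 0.1755]
eef_rot: [0.0, 0.632, 0.775, 0.0]
wrist_force: [-0.6, -0.2, -2.2]
opening: 0.129
grasp_force: 58.4
```

```bash
python3 ball.py b2; python3 -c "
from h import *
print(delta(502.8,-7.6,175,1.771),delta(502.8,-7.6,161,.2455))"
```

```text
20.75 [ 0.5508 -0.2641  0.1755] [2.000e-04 6.316e-01 7.753e-01 0.000e+00] [-0.6 -0.2 -2.2] 0.129
ball px 277.0 215.0 133 tool mm [ 5.9 12.  50. ]
dish plane tilt (tool x,y) [ 1.60000e-03 -7.00000e-04  6.69734e+01] 10770
(array([2.608e+02, 5.000e+00, 2.000e-01]), array([-0.0001, -0.    ,  0.0033])) (array([260.8,   5. ,  14.2]), array([-1.0000e-04,  0.0000e+00,  1.5288e+00]))
```

{"method": "jog_arm", "body": {
  "series": [
    [[1, 0, 0, 0, 0, 0, 5], [3, 0, 0, 0, 0, 0, 5], [5, 0, 0, 0, 0, 0, 5], [7, 0, 0, 0, 0, 0, 5], [9, 0, 0, 0, 0, 0, 5], [11, 0, 0, 0, 0, 0, 5], [12, 0, 0, 0, 0, 0, 5], [12, 0, 0, 0, 0, 0, 5], [12, 0, 0, 0, 0, 0, 5], [12, 0, 0, 0, 0, 0, 5]]
  ]
}}

```text
time_s: 21.8
eef_pos: [0.5335, -0.1806, 0.1753]
eef_rot: [0.0, 0.632, 0.775, 0.0]
wrist_force: [-0.1, 0.5, -2.4]
opening: 0.126
grasp_force: 58.4
```

{"method": "jog_arm", "body": {
  "series": [
    [[12, 0.5, 0, 0, 0, 0, 5], [12, 0.5, 0, 0, 0, 0, 5], [12, 0.5, 0, 0, 0, 0, 5], [12, 0.5, 0, 0, 0, 0, 5], [12, 0.5, 0, 0, 0, 0, 5], [12, 0.5, 0, 0, 0, 0, 5], [12, 0.5, 0, 0, 0, 0, 5], [12, 0.5, 0, 0, 0, 0, 5], [12, 0.5, 0, 0, 0, 0, 5], [12, 0.5, 0, 0, 0, 0, 5]]
  ]
}}

```text
time_s: 22.8
eef_pos: [0.5142, -0.0623, 0.1752]
eef_rot: [0.0, 0.632, 0.775, 0.0]
wrist_force: [0.4, 0.7, -2.5]
opening: 0.127
grasp_force: 58.4
```

{"method": "jog_arm", "body": {
  "series": [
    [[11, 0, 0, 0, 0, 0, 5], [10, 0, 0, 0, 0, 0, 5], [9, 0, 0, 0, 0, 0, 5], [8, 0, 0, 0, 0, 0, 5], [7, 0, 0, 0, 0, 0, 5], [5, 0, 0, 0, 0, 0, 5], [3, 0, 0, 0, 0, 0, 5], [2, 0, 0, 0, 0, 0, 5], [1, 0, 0, 0, 0, 0, 5], [0.8, 0, 0, 0, 0, 0, 5]]
  ]
}}

```text
time_s: 23.8
eef_pos: [0.5029, -0.0077, 0.1752]
eef_rot: [0.0, 0.632, 0.775, -0.0]
wrist_force: [-0.5, 0.9, -2.6]
opening: 0.127
grasp_force: 58.4
```

```bash
python3 ball.py b3; python3 -c "
from h import *
print(delta(502.8,-7.6,161,.2455))"
```

```text
23.8 [ 0.5029 -0.0077  0.1752] [ 0.      0.6317  0.7752 -0.    ] [-0.5  0.9 -2.6] 0.127
ball px 278.0 214.0 143 tool mm [ 6.1 12.7 50.6]
dish plane tilt (tool x,y) [ 1.70000e-03 -5.00000e-04  6.69448e+01] 10788
(array([ 0.1, -0. , 14.2]), array([-0.    , -0.    ,  1.5285]))
```

{"method": "jog_arm", "body": {
  "series": [
    [[0, 0, 0, 0, 0, 0.01, 5], [0, 0, 0, 0, 0, 0.02, 5], [0, 0, 0, 0, 0, 0.03, 5], [0, 0, 0, 0, 0, 0.04, 5], [0, 0, 0, 0, 0, 0.05, 5], [0, 0, 0, 0, 0, 0.06, 5], [0, 0, 0, 0, 0, 0.06, 5], [0, 0, 0, 0, 0, 0.06, 5], [0, 0, 0, 0, 0, 0.06, 5], [0, 0, 0, 0, 0, 0.06, 5]]
  ]
}}

```text
time_s: 24.85
eef_pos: [0.5029, -0.0077, 0.1752]
eef_rot: [0.0, 0.79, 0.613, -0.0]
wrist_force: [0.3, -0.6, -2.0]
opening: 0.127
grasp_force: 58.4
```

{"method": "jog_arm", "body": {
  "series": [
    [[0, 0, 0, 0, 0, 0.06, 5], [0, 0, 0, 0, 0, 0.06, 5], [0, 0, 0, 0, 0, 0.06, 5], [0, 0, 0, 0, 0, 0.06, 5], [0, 0, 0, 0, 0, 0.06, 5], [0, 0, 0, 0, 0, 0.06, 5], [0, 0, 0, 0, 0, 0.06, 5], [0, 0, 0, 0, 0, 0.06, 5], [0, 0, 0, 0, 0, 0.06, 5], [0, 0, 0, 0, 0, 0.06, 5]]
  ]
}}

```text
time_s: 25.85
eef_pos: [0.5029, -0.0078, 0.1752]
eef_rot: [0.0, 0.936, 0.353, -0.0]
wrist_force: [-0.5, 1.1, -1.5]
opening: 0.127
grasp_force: 58.4
```

{"method": "jog_arm", "body": {
  "series": [
    [[0, 0, 0, 0, 0, 0.06, 5], [0, 0, 0, 0, 0, 0.06, 5], [0, 0, 0, 0, 0, 0.06, 5], [0, 0, 0, 0, 0, 0.06, 5], [0, 0, 0, 0, 0, 0.06, 5], [0, 0, 0, 0, 0, 0.055, 5], [0, 0, 0, 0, 0, 0.0435, 5], [0, 0, 0, 0, 0, 0.03, 5], [0, 0, 0, 0, 0, 0.02, 5], [0, 0, 0, 0, 0, 0.01, 5]]
  ]
}}

```text
time_s: 26.85
eef_pos: [0.5029, -0.0077, 0.1752]
eef_rot: [0.0, 0.991, 0.132, 0.0]
wrist_force: [-0.3, 0.3, -2.7]
opening: 0.126
grasp_force: 58.4
```

```bash
python3 ball.py b4; python3 -c "
from h import *
print(delta(502.8,-7.6,161,.2455))"
```

```text
26.85 [ 0.5029 -0.0077  0.1752] [0.     0.9913 0.1319 0.    ] [-0.3  0.3 -2.7] 0.126
ball px 278.0 217.0 144 tool mm [ 2.5 11.8 50. ]
dish plane tilt (tool x,y) [-1.00000e-03 -3.20000e-03  6.68918e+01] 10869
(array([-0. , -0.1, 14.2]), array([-0.    , -0.    ,  0.0191]))
```

Finishing the small turn remainder, lowering 12 mm and settling.

{"method": "jog_arm", "body": {
  "series": [
    [[0, 0, 0.5, 0, 0, 0.005, 5], [0, 0, 1.5, 0, 0, 0.01, 5], [0, 0, 2.5, 0, 0, 0.004, 5], [0, 0, 3, 0, 0, 0, 5], [0, 0, 2.5, 0, 0, 0, 5], [0, 0, 1.5, 0, 0, 0, 5], [0, 0, 0.5, 0, 0, 0, 5], [0, 0, 0, 0, 0, 0, 5], [0, 0, 0, 0, 0, 0, 5], [0, 0, 0, 0, 0, 0, 5]]
  ]
}}

```text
time_s: 27.9
eef_pos: [0.503, -0.0076, 0.1634]
eef_rot: [0.0, 0.992, 0.123, 0.0]
wrist_force: [0.1, -0.5, -2.5]
opening: 0.126
grasp_force: 58.4
```

```bash
python3 ball.py b5; python3 tb.py; python3 -c "
from h import *
c=cam('side'); cv2.imwrite('pics/s9.png',cv2.resize(c['frame'],(768,576))); print(delta(502.8,-7.6,163,.2455))"
```

```text
27.9 [ 0.503  -0.0076  0.1634] [0.000e+00 9.924e-01 1.231e-01 1.000e-04] [ 0.1 -0.5 -2.5] 0.126
ball px 278.0 217.0 162 tool mm [ 3.2 11.5 49.6]
dish plane tilt (tool x,y) [-1.00000e-03 -3.10000e-03  6.68994e+01] 10882
top
side
(array([-0.1, -0. ,  0.3]), array([ 0.    , -0.0001,  0.0013]))
```

View pics/s9.png

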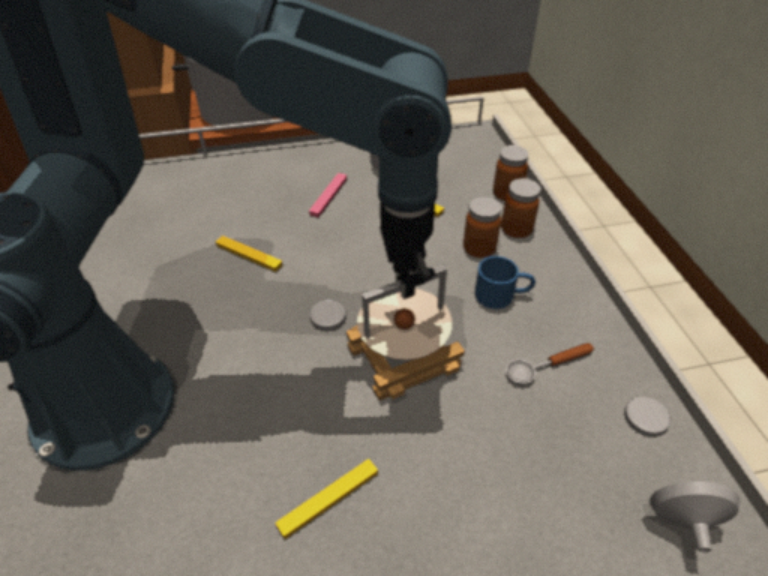

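View pics/b5.png

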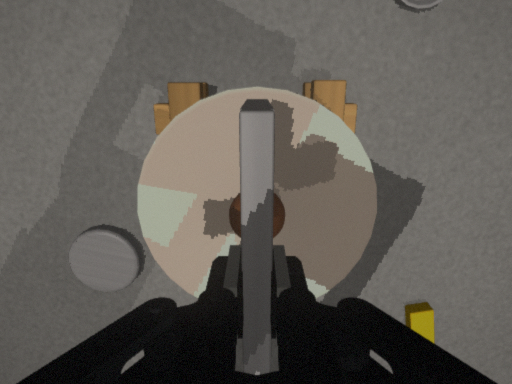

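The side view shows the dish hanging level over the tower at (405,325) with the ball in its middle, and the bystanders where they were. The wrist view shows the bar parallel to both third-layer slats, whose ends are level at row 82, and the ball centred at (257,215). I'm handing in.

```bash
python3 -c "
from bench import ctrl
print(ctrl.hand_in())"
```

```text
the job is handed in; nothing more can be done
None
```

I handed the job in at about 28 s: both slats are on the tower, slat_b within about 1 mm and slat_a about 2 mm off its ideal place, and the dish is held level and still about 3 cm above them, quarter-turned along the slats with the ball in its middle.

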